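# Clear the spatula, fit the grinder lid and hold it at pulse

### The job

A yellow spatula has been left lying across the open mouth of the spice grinder: take it off and leave it lying flat on the round wooden board. Then set the green lid right down into the grinder's bayonet mouth, lugs through the two slots, and twist it clockwise to the pulse position, half way to the lock, so that the white pointers on the lid stand in the orange bands; never go on to the red marks, where it clicks locked. A spring pushes the lid back, so finish while still gripping the lid and holding it there, and do not disturb the other things on the counter.

Things in the scene. Friction and masses are not known exactly. Their poses are not given: they have to be found in the camera images.
- grinder: White electric spice grinder, fixed, 138 dia, 100 tall; on top a flat light grey collar, 120 outer dia, with a round mouth of 73 bore, free to 35 deep. Origin: centre of its underside; z up. Its x axis points at one of two alike entry slots in the collar, the other at -x; each is open at the top, reaches 46 from the axis and is 21 wide at the bore. A black tick on the collar marks each slot.
- mouth (a point): Centre of the grinder's mouth, level with the flat top of the collar, 100 above the counter.
- pulse_mark (a point): Middle of one orange band on the collar's top, 55 from the axis: the pulse position, 0.75 rad clockwise (from above) of the slot at +x; the band spans 0.55 to 0.95 rad. A like band lies opposite.
- lock_mark (a point): One red mark on the collar's top, 55 from the axis, 1.51 rad clockwise of the slot at +x: locked. A like mark lies opposite. The lid can turn only clockwise from the slots; it is stopped anticlockwise.
- lid: Loose green plastic lid, about 140 g, 62 tall, standing upright on the counter at first. Origin: centre of its underside; z up. From below: plug of 68 dia, 28 tall, its lowest 9 tapered to 56 dia; flange of 96 dia from height 28 to 36; grip bar on top. The same after a half turn. Seated, the flange rests on the collar, origin 72 above the grinder's origin, with about 2 of upward play once turned.
- lid_bar (a point): Middle of the lid's flat-sided black grip bar, 49 above the lid's underside: 56 long (along lid x), 22 wide (along lid y), from height 36 to 62. White pointers on the flange lie off both its ends.
- lid_lug (a point): Tip of the lid's lug at +x, 43 from its axis; a like one at -x. White, 12 wide, 8 tall (height 12 to 20 above the lid's underside), under the ends of the bar and the pointers. The lugs enter the slots with up to about 0.12 rad of yaw error.
- pulse_ring (a joint): Sprung ring in the grinder that the lugs push round: 0 at rest, grows (rad) as the lid turns clockwise. The lugs meet it about 0.16 rad past the slots: lid angle = value + 0.16. Orange band 0.39 to 0.79, middle 0.59; lock clicks from about 1.17, stop at 1.35. The spring takes 0.05 N m at first, 0.085 N m at the band, and turns a released lid back.
- spatula: Loose yellow hard silicone spatula, about 70 g, 230 long, lying flat across the grinder's collar. Origin: underside below its balance point; x along it towards the blade, z up. Handle 20 wide and 14 thick from x = -119 to +31 with a flat underside; blade 55 wide and 6 thick from x = +31 to +111, undersides level.
- board: Round tamarind wood board, fixed, 220 dia and 20 thick. Origin: centre of its underside.
- tiffin_front (a point): Bystander, leave alone: stainless steel tiffin of three stacked tiers with side clips, 130 dia x 218 tall. This point: on its upper rim on the robot's side, 184 up and 65 (along its -x) from its axis.
- colander_front (a point): Bystander, leave alone: red plastic colander, 232 dia x 95 tall. This point: on its rim on the robot's side, 95 up and 116 (along its -x) from its axis.
- teacup: Bystander, leave alone: white ceramic teacup with a handle, 84 dia x 65 tall. Origin: centre of its underside.
- pickle_jar: Bystander, leave alone: amber pickle jar with a red cap, 80 dia x 100 tall. Origin: centre of its underside.
- spice_tin: Bystander, leave alone: brass-coloured spice tin, 72 dia x 100 tall. Origin: centre of its underside.
- tumbler: Bystander, leave alone: steel tumbler, 74 dia x 100 tall. Origin: centre of its underside.
There are look-alikes about, which are no part of the job. Of the things that look like the spatula, the middle-sized one is meant.

How it is judged:
On the way, in this order (a step that is already met when the one before it is completed fails the run):
1. the spatula lies flat on the board, let go (horizontal distance between spatula and board below 0.1 m and z of spatula in the frame of board below 0.028 m and angle between spatula's own z axis and vertical below 0.15 rad and contact force between the fingers and spatula below 0.1 N and linear speed of spatula below 0.03 m/s), for 0.2 s.
2. the lid is fully down in the mouth, not yet turned against the spring (horizontal distance between lid and grinder below 0.005 m and z of lid in the frame of grinder between 0.068 and 0.0755 m and angle between lid's own z axis and vertical below 0.08 rad and value of joint pulse_ring below 0.25 rad and angle between the x axis of lid and the x axis of grinder, either way round below 0.42 rad), for 0.05 s.
At the end, for the whole second after the job is handed in: Lid seated (within 3.5 mm of fully down, 5 mm of centre, 0.08 rad of level), turned clockwise to pulse_ring 0.34-0.84 rad (pointers in the orange bands), still, and gripped with over 1 N; spatula flat on the board, middle within 100 mm of its centre, released, at rest (all of step 1 and horizontal distance between lid and grinder below 0.005 m and z of lid in the frame of grinder between 0.068 and 0.0755 m and angle between lid's own z axis and vertical below 0.08 rad and value of joint pulse_ring between 0.34 and 0.84 rad and angle between the x axis of lid and the x axis of grinder, either way round between 0.5 and 1 rad and contact force between the fingers and lid above 1 N and angular speed of lid below 0.2 rad/s); the arm keeps its last pose, push and grip.
It fails at once if the lid is turned on to the lock click (value of joint pulse_ring above 1.17 rad).
It fails at once if a bystander is pushed more than 30 mm or knocked over (distance of any of tiffin_front, colander_front, teacup, pickle_jar, spice_tin, tumbler from where it was at the start of the episode above 0.03 m or angle between any of tiffin_front, colander_front, teacup, pickle_jar, spice_tin, tumbler's own z axis and vertical above 0.5 rad).
It also fails if it takes over 70 s, if anything falls off the work surface, if the arm or the gripper's body presses on something with over 40 N, if the wrist force passes 120 N, or if a joint passes its speed limit or range.

### The arm

A 6-joint arm with a two-finger parallel gripper is mounted at the origin on the work surface. World frame = base frame: x ahead of the robot, y to its left, z up, the work surface at z = 0. Lengths are in m, angles in rad, forces in N, time in s.
With the tool pointing down it reaches from about 0.275 to 0.75 m from the base axis. Payload 10.2 kg.
Tool frame: the origin (TCP) lies between the finger pads; the fingertips stand 25 mm ahead of it and the grasp point (between the pads) lies 6 mm ahead of it (manip.tcp_to_tips is the distance from the TCP to the fingertips, in m); z points along the fingers, y is the line along which they close (so a half turn about z gives the same grasp; the last joint's range is limited). The gripper opens to 85 mm and grips with 20 to 120 N. Pads are 22 mm wide; open, the fingers measure 114 mm over their backs; the gripper's body (76 mm by 85 mm) begins 54 mm behind the grasp point. The pads swing forward as they close: fully open they stand 13 mm farther back than shut.
Start: joints at [-0.223, 0.313, 1.498, -0, 1.331, -0.223], TCP at [0.525, -0, 0.256] pointing down, gripper open.
Joint ranges: [-2.94, 2.94], [-0.97, 2.17], [0.19, 2.56], [-1.23, 4.37], [0.02, 3.11], [-2.88, 2.88]. Speed limits (rad/s): [2.39, 2.39, 3.01, 3.14, 3.14, 3.14].

### API

Orientations are given as a 3x3 rotation matrix whose columns are the frame's x, y, z axes.
In Python, from cell import telemetry, optics, ticket, manip gives the robot as it stands.
- The arm moves only by the tool move_arm, never from a script. Its argument "steps" is a list of rows, each a list of 3 entries, a list of its own where there are three numbers: the turn, a rotation vector about the tool's x, y, z in rad, then the shift along the tool's x, y, z in m, then the finger opening in m, from 0 to 0.0854. In form: [[[ax, ay, az], [tx, ty, tz], fingers], ...]. A call has 1 to 20 rows; each row shifts and turns the commanded pose from where the row before left it, along the tool's axes as they then stand; what a row does not reach is not made up. A row lasts 1/8 s, in which the tool goes at most 62.5 mm and 10.7 degrees, less where a joint would pass 70% of its speed; a pose out of reach is approached as far as the arm can. A call is refused whole if a number of a shift passes 0.0625 or a number of a turn 0.188, either way. A call with a gripper value outside its range is refused whole. The fingers move at their own pace and stop on an object; the grip force is fixed at half the most. Time passes only in rows, so rows that do not move let the fingers close. It gives the time, the measured TCP pose, the force, the opening and the grip force at its end, in the units of the state.
- telemetry.observe(): the state, without advancing time (a new reading comes with each control period).
- optics.snapshot(name): name is "scene" or "side" or "wrist"; returns the picture (400x640x3 uint8, red, green, blue); there is no depth.
- optics.camera_params(name): a dict with "mtx" (3x3 intrinsics, pixels), "dist_coeffs" ([k1, k2, p1, p2, k3] as OpenCV has them; the pictures are not rectified), "R" (3x3) and "t" (3): a world point X has camera coordinates R X + t. Camera axes: x right, y down, z forward; pixel columns grow to the right and rows downward; lengths in m; the calibration is good to about 2 mm. A picture is of the moment at which its call begins: read the wrist's pose just before it. camera_params takes no time and is no camera call; for the wrist camera it gives the pose at the moment of the call.
- ticket.job_done(): hands the job in; it is judged then, once.
The state is a dict: "clock": time; "joint_positions": joint angles; "joint_vel": joint speeds; "joint_efforts": joint torques, N m; "position": TCP position; "tool_rot": TCP orientation; "ft_force": force on the tool from outside, world axes, zero at the start; "torque": the same for the moment, N m; "grip_width": finger opening in m; "gripper_force": force on a finger pad.
Only numpy, scipy, OpenCV 4.12 (cv2) and the standard library are available. Lean on these libraries where they do the work, as an engineer would, in place of code of your own. Each camera call takes 0.05 s, during which the arm holds its last target. There are 200 camera calls.

## Working session

There is one attempt and no reset: what is moved stays moved. The work goes in short steps, Python scripts to look and compute and a tool call to move; the robot and the scene stay as the last step left them, time stands still between calls to the robot, and variables do not carry over. Pictures are saved under pics/ and viewed, at most 10 in all, crops included, and the job is handed in when it is done.

Besides the shell and the picture viewer there is one more tool, called after ">>>" as name([rows], argument=value, ...), one row to a line, values as JSON. move_arm: Moves the arm, as the interface text tells. Its arguments: {"type":"object","properties":{"steps":{"type":"array","items":{"type":"array"}}},"required":["steps"]}

```bash
mkdir -p pics; ls
cat > h.py <<'E'
import numpy as np, cv2
from cell import telemetry, optics, ticket, manip
def cam(n):
    p=optics.camera_params(n); return {k:np.array(p[k],float) for k in p if k in('mtx','dist_coeffs','R','t')}
def snap(n,f=None):
    c=cam(n); im=np.array(optics.snapshot(n)); 
    if f: cv2.imwrite('pics/'+f,im[:,:,::-1]); np.savez('pics/'+f+'.npz',im=im,**c)
    return im,c
def ray(c,uv):
    u=cv2.undistortPoints(np.array(uv,float).reshape(-1,1,2),c['mtx'],c['dist_coeffs']).reshape(-1,2)
    d=np.c_[u,np.ones(len(u))]@c['R']; o=-c['R'].T@c['t']; return o,d
def plane(c,uv,z):
    o,d=ray(c,uv); return o+d*((z-o[2])/d[:,2])[:,None]
def tri(c1,u1,c2,u2):
    o1,d1=ray(c1,[u1]);o2,d2=ray(c2,[u2]);d1=d1[0]/np.linalg.norm(d1);d2=d2[0]/np.linalg.norm(d2)
    s=np.linalg.lstsq(np.c_[d1,-d2],o2-o1,rcond=None)[0]
    a=o1+s[0]*d1;b=o2+s[1]*d2; return (a+b)/2,np.linalg.norm(a-b)
def proj(c,X):
    return cv2.projectPoints(np.array(X,float).reshape(-1,1,3),cv2.Rodrigues(c['R'])[0],c['t'],c['mtx'],c['dist_coeffs'])[0].reshape(-1,2)
def load(f):
    z=np.load('pics/'+f+'.npz'); return z['im'],{k:z[k] for k in('mtx','dist_coeffs','R','t')}
E
python3 - <<'E'
from h import *
for n in('scene','side','wrist'):
    im,c=snap(n,n+'0.png'); print(n,-c['R'].T@c['t'],c['R'][2])
a,_=load('scene0.png');b,_=load('side0.png')
E
```

```text
pics
scene [1.05387138 0.9618664  1.50400293] [-0.31899307 -0.54685441 -0.77407602]
side [0.36337335 0.9830217  1.00939075] [ 0.08553835 -0.73549468 -0.67210919]
wrist [0.52447927 0.08018114 0.372375  ] [-0.00216019 -0.30926473 -0.95097353]
```

View pics/scene0.png

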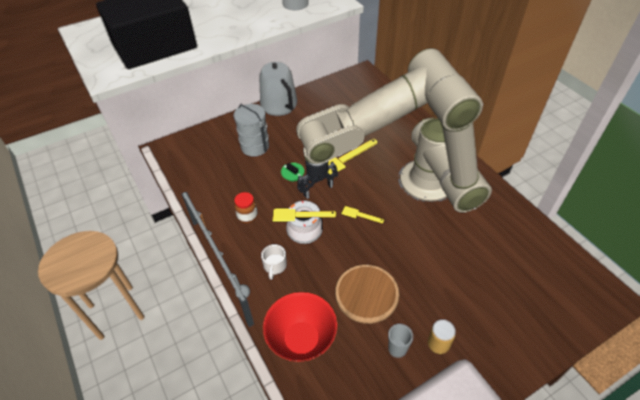

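View pics/side0.png

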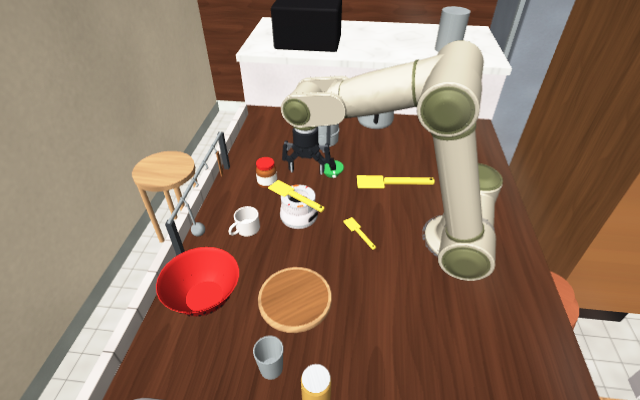

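Scene: the spatula lies on the grinder from (274,215) to (335,214), the lid is at (292,171) and the board at (367,293). In the side view the same things are at (297,196), (333,168) and (295,298). The other two yellow spatulas lie on the counter.

Run:
```python
from h import *
I={}
for n in('scene','side'):
    im,c=load(n+'0.png'); h=cv2.cvtColor(im,cv2.COLOR_RGB2HSV); I[n]=(im,c,h)
    for nm,lo,hi in(('yel',(25,150,120),(34,255,255)),('grn',(45,120,60),(80,255,255))):
        m=cv2.inRange(h,lo,hi); k,l,s,ct=cv2.connectedComponentsWithStats(m)
        for i in range(1,k):
            if s[i,4]<60: continue
            p=np.argwhere(l==i)[:,::-1].astype(float); mu=p.mean(0); v=np.linalg.svd(p-mu,full_matrices=False)[2][0]; t=(p-mu)@v
            e=[mu+v*t.min(),mu+v*t.max()]
            print(n,nm,s[i],mu.round(1),np.round(e,1).tolist(), plane(c,e,.11 if nm=='yel' else .04).round(3).tolist(), plane(c,[mu],.036)[0].round(3))
# board: contour of wooden colour near seeds
for n,(u,v) in(('scene',(367,293)),('side',(295,298))):
    im,c,h=I[n]; print(im[v,u],h[v,u])
    m=cv2.inRange(h,(5,60,130),(22,200,255)); k,l,s,ct=cv2.connectedComponentsWithStats(m); i=l[v,u]; 
    cs,_=cv2.findContours((l==i).astype(np.uint8),0,1); e=cv2.fitEllipse(max(cs,key=len)); print('board',s[i],e); print(plane(c,[e[0]],.02))
```

```text
scene yel [328 140  49  31 327] [350.9 154.7] [[375.3, 139.9], [330.5, 167.1]] [[0.116, -0.222, 0.11], [0.358, -0.186, 0.11]] [ 0.208 -0.264  0.036]
scene yel [342 206  42  17 246] [359.  214.2] [[342.3, 209.8], [383.1, 220.6]] [[0.434, 0.023, 0.11], [0.335, 0.144, 0.11]] [0.358 0.026 0.036]
scene yel [273 208  63  14 467] [296.3 214.4] [[272.9, 214.7], [335.0, 213.8]] [[0.665, -0.091, 0.11], [0.467, 0.025, 0.11]] [ 0.566 -0.1    0.036]
scene grn [281 163  23  18 227] [292.  172.1] [[282.2, 175.6], [302.8, 168.4]] [[0.518, -0.308, 0.04], [0.425, -0.299, 0.04]] [ 0.472 -0.307  0.036]
side yel [383 177  52   7 151] [408.7 180.7] [[383.0, 180.1], [434.0, 181.2]] [[0.271, -0.151, 0.11], [0.088, -0.166, 0.11]] [ 0.164 -0.252  0.036]
side yel [344 217  31  32  71] [360.3 233.7] [[345.5, 218.5], [374.1, 247.9]] [[0.392, 0.064, 0.11], [0.297, 0.18, 0.11]] [0.339 0.056 0.036]
side grn [324 160  20  18 205] [333.1 168.6] [[343.0, 165.0], [323.7, 172.1]] [[0.427, -0.318, 0.04], [0.5, -0.262, 0.04]] [ 0.465 -0.294  0.036]
[152 104  63] [ 14 149 152]
board [ 336  265   63   59 2938] ((366.83935546875, 293.4203186035156), (57.60264205932617, 63.04398727416992), 104.09931182861328)
[[0.52070683 0.32048694 0.02      ]]
[199 133  79] [ 14 154 199]
board [ 258  266   74   67 3879] ((294.1468505859375, 299.2215270996094), (65.29317474365234, 73.71783447265625), 76.44878387451172)
[[0.52038702 0.32845248 0.02      ]]
```

View pics/wrist0.png

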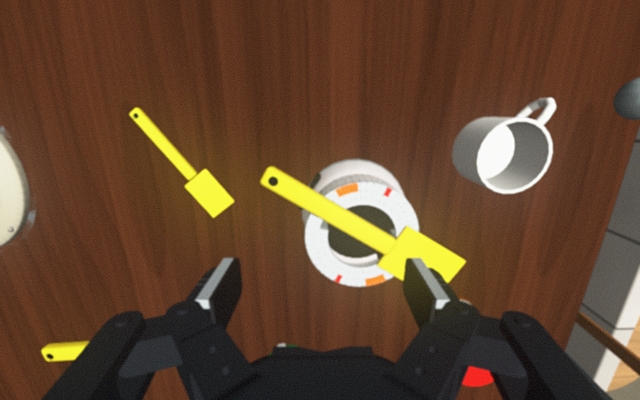

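```bash
python3 -c "
from h import *
s=telemetry.observe();print(s);print(manip.tcp_to_tips)"
```

```text
{'clock': 0.15, 'joint_positions': array([-2.23355218e-01,  3.13311467e-01,  1.49826704e+00,  6.39283611e-06,
        1.33097833e+00, -2.23386374e-01]), 'joint_vel': array([ 8.17510694e-05, -7.42867777e-04, -1.77944740e-03,  7.61705310e-05,
        1.95460331e-03,  7.73249252e-04]), 'joint_efforts': array([ 1.79854873e-03, -4.12368500e+01, -2.59796566e+01, -1.57318855e-04,
        3.17765021e-03, -3.62555340e-05]), 'position': array([5.24832595e-01, 5.08362952e-05, 2.55869957e-01]), 'tool_rot': array([[-2.95312637e-05,  9.99999559e-01, -9.38861748e-04],
       [ 9.99999975e-01,  2.97374745e-05,  2.19625891e-04],
       [ 2.19653713e-04, -9.38855239e-04, -9.99999535e-01]]), 'ft_force': array([-0.22612068,  0.27096706, -0.10219882]), 'torque': array([-0.00846859,  0.03955962,  0.04134881]), 'gripper_force': 0.0, 'grip_width': 0.0854231841944416}
0.025
```

Wrist view: the spatula runs from its handle end (265,172) to its blade end (455,272). The collar's orange bands are at about (346,188) and (375,280), and the red marks at (387,192) and (338,279).

Run:
```python
from h import *
im,c=load('wrist0.png');h=cv2.cvtColor(im,cv2.COLOR_RGB2HSV); sc,cs=load('scene0.png')
def comps(m,mn):
    k,l,s,ct=cv2.connectedComponentsWithStats(m); return [(s[i],ct[i],np.argwhere(l==i)[:,::-1].astype(float)) for i in range(1,k) if s[i,4]>=mn]
roi=np.zeros(im.shape[:2],np.uint8); roi[150:300,295:425]=255
for nm,lo,hi in(('orange',(8,150,150),(20,255,255)),('red',(0,150,100),(6,255,255)),('red2',(174,150,100),(180,255,255)),('black',(0,0,0),(180,120,60))):
    for s,ct,p in comps(cv2.inRange(h,lo,hi)&roi,12): 
        print(nm,s,ct.round(1),plane(c,[ct],.1)[0].round(4))
for s,ct,p in comps(cv2.inRange(h,(25,150,120),(34,255,255)),1500):
    v=np.linalg.svd(p-p.mean(0),full_matrices=False)[2][0];t=(p-p.mean(0))@v
    e=[p[t<t.min()+2].mean(0),p[t>t.max()-2].mean(0)]
    X=plane(c,e,.112);print('yel',s,np.round(e,1).tolist(),X.round(4).tolist(),np.linalg.norm(X[0]-X[1]),np.arctan2(*(X[1]-X[0])[1::-1]))
    if s[0]>240:
        for a in e:
            for b in([272.9,214.7],[335,213.8]): print(tri(c,a,cs,b))
```

```text
orange [337 184  20  12 133] [346.9 189.2] [0.5486 0.0083 0.1   ]
orange [366 275  20  12 128] [375.  280.7] [ 0.5827 -0.0969  0.1   ]
red [385 189   6   7  22] [387.3 191.6] [0.5891 0.0058 0.1   ]
red [336 276   5   7  21] [337.8 278.9] [ 0.5412 -0.0945  0.1   ]
yel [ 129  107  105  111 2391] [[132.3, 110.7], [226.5, 206.7]] [[0.3555, 0.0838, 0.112], [0.4307, -0.006, 0.112]] 0.1170840148892968 -0.8737127768172627
yel [ 260  166  206  117 5356] [[264.3, 174.6], [462.8, 263.8]] [[0.4696, 0.0257, 0.112], [0.6713, -0.0692, 0.112]] 0.2228967446978793 -0.4397874492818763
(array([0.61499527, 0.05822553, 0.30915343]), np.float64(0.20482601888874813))
(array([0.46870124, 0.02576927, 0.11109077]), np.float64(0.0015705945728019897))
(array([ 0.66825018, -0.07091383,  0.12400978]), np.float64(0.015138912336814758))
(array([0.54312738, 0.09828482, 0.30603182]), np.float64(0.09787497901242023))
```

Run:
```python
from h import *
im,c=load('wrist0.png');h=cv2.cvtColor(im,cv2.COLOR_RGB2HSV)
m=cv2.inRange(h,(25,150,120),(34,255,255)); p=np.argwhere(m>0)[:,::-1].astype(float)
X=plane(c,p,.113)[:,:2]
o=np.array([.4696,.0257]); d=np.array([np.cos(-.48),np.sin(-.48)])
for _ in range(4):
    t=(X-o)@d; k=(t>0.01)&(t<.13)&(abs((X-o)@[-d[1],d[0]])<.02); q=X[k]
    d=np.linalg.svd(q-q.mean(0),full_matrices=False)[2][0]; d*=np.sign(d[0])
n=np.array([-d[1],d[0]]); t=(X-q.mean(0))@d; s=(X-q.mean(0))@n; w=abs(s)<.006; t=t[w&(abs(t)<.2)]
print(np.arctan2(d[1],d[0]), 'len',np.ptp(t),'hw',np.ptp((q-q.mean(0))@n)); H=q.mean(0)+d*t.min(); print('end',H,'origin',H+.119*d)
```

```text
-0.5476140172650765 len 0.3475182799295421 hw 0.02236111003477067
end [0.36312041 0.09182778] origin [0.46471895 0.02987023]
```

>>> move_arm([
  [[0,0,0],[-0.036,0.046,0],0.0854],
  [[0,0,-0.1705],[0,0,0],0.0854],
  [[0,0,-0.1705],[0,0,0],0.0854],
  [[0,0,-0.1705],[0,0,0],0.0854],
  [[0,0,-0.1705],[0,0,0],0.06],
  [[0,0,-0.1705],[0,0,0],0.06],
  [[0,0,-0.1705],[0,0,0],0.06],
  [[0,0,0],[0,0,0.046],0.06],
  [[0,0,0],[0,0,0.03],0.06],
  [[0,0,0],[0,0,0],0.06],
  [[0,0,0],[0,0,0],0.06],
])

```text
clock: 1.52
position: [0.5716, -0.0362, 0.1817]
tool_rot: [[-0.854, 0.521, 0.002], [0.521, 0.854, -0.0], [-0.002, 0.001, -1.0]]
ft_force: [-0.6, 0.4, -0.2]
grip_width: 0.0601
gripper_force: 0.0
```

Run:
```python
from h import *
s=telemetry.observe();print(s['position'],s['tool_rot'].round(3).tolist(),s['grip_width'],s['joint_positions'].round(2))
snap('wrist','w1.png')
# bystanders
im,c=load('scene0.png'); b,c2=load('side0.png')
print('colander rim',tri(c,(300,316),c2,(198,282)), plane(c,[(336,322),(264,328),(300,296)],.095),plane(c2,[(239,280),(198,254),(225,262)],.095))
print('tumbler',plane(c,[(400,335)],.1),plane(c2,[(268,345)],.1),'jar',plane(c,[(443,328)],.1))
```

```text
[ 0.57158089 -0.03615605  0.1816805 ] [[-0.854, 0.521, 0.002], [0.521, 0.854, -0.0], [-0.002, 0.001, -1.0]] 0.06009295452781001 [-0.27  0.48  1.46  0.    1.2  -1.29]
colander rim (array([0.78315544, 0.33404626, 0.10145264]), np.float64(0.04167705751465392)) [[0.68726404 0.38608425 0.095     ]
 [0.88983811 0.28596931 0.095     ]
 [0.73940144 0.24691254 0.095     ]] [[0.6747502  0.33335644 0.095     ]
 [0.82364115 0.25422984 0.095     ]
 [0.73361645 0.27462073 0.095     ]]
tumbler [[0.54336807 0.52671432 0.1       ]] [[0.54925891 0.5189412  0.1       ]] jar [[0.41608096 0.57693152 0.1       ]]
```

View pics/w1.png

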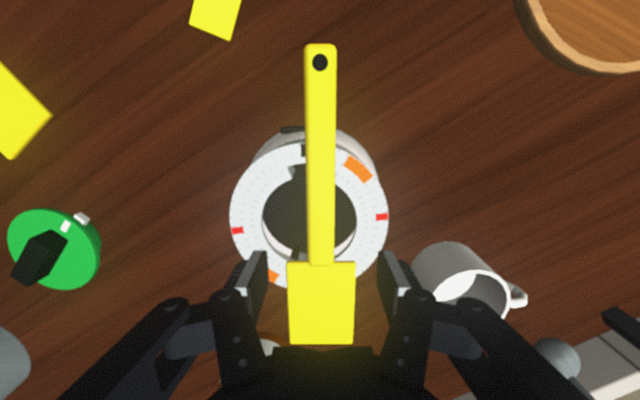

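The spatula is upright and centred at column 320: handle end (320,45), junction with the blade (320,263), and a black tick at (303,150). I'll check where the junction is.

Run:
```python
from h import *
im,c=load('w1.png'); d=np.array([np.cos(-.548),np.sin(-.548)])
a=plane(c,[(320,263)],.106)[0][:2]; b=plane(c,[(320,45)],.114)[0][:2]; print('origin est', a-.031*d, b+.119*d, np.arctan2(*(a-b)[::-1]))
h=cv2.cvtColor(im,cv2.COLOR_RGB2HSV)
roi=np.zeros(im.shape[:2],np.uint8); roi[140:295,225:395]=255
for nm,lo,hi in(('orange',(8,150,150),(20,255,255)),('red',(0,150,100),(6,255,255))):
    k,l,s,ct=cv2.connectedComponentsWithStats(cv2.inRange(h,lo,hi)&roi)
    for i in range(1,k):
        if s[i,4]>12: print(nm,s[i],ct[i],plane(c,[ct[i]],.1)[0].round(4))
# lid pointer/centre
m=cv2.inRange(h,(45,120,60),(80,255,255)); print(plane(c,[(82,217)],0.016))
```

```text
origin est [ 0.56932359 -0.03626952] [ 0.57165853 -0.03709689] -0.5514574688461673
orange [344 157  28  25 304] [357.64473684 168.76973684] [0.5484 0.008  0.1   ]
orange [268 269  10  15  88] [271.57954545 275.875     ] [ 0.5883 -0.0937  0.1   ]
red [377 214  11   6  50] [381.64 216.36] [0.5892 0.0058 0.1   ]
red [232 228  11   5  50] [236.72 230.02] [ 0.5415 -0.0936  0.1   ]
[[ 0.45714237 -0.27195237  0.016     ]]
```

>>> move_arm([
  [[0,0,0],[0,0,0.03],0.06],
  [[0,0,0],[0,0,0.022],0.05],
  [[0,0,0],[0,0,0],0.03],
  [[0,0,0],[0,0,0],0.0],
  [[0,0,0],[0,0,0],0.0],
  [[0,0,0],[0,0,0],0.0],
  [[0,0,0],[0,0,0],0.0],
  [[0,0,0],[0,0,-0.03],0.0],
  [[0,0,0],[0,0,-0.05],0.0],
  [[0,0,0],[0,0,0],0.0],
])

```text
clock: 2.82
position: [0.5724, -0.0363, 0.2125]
tool_rot: [[-0.854, 0.521, 0.008], [0.521, 0.854, -0.002], [-0.008, 0.002, -1.0]]
ft_force: [-0.3, 0.1, -0.7]
grip_width: 0.018
gripper_force: 60.5
```

>>> move_arm([
  [[0,0,0],[0.0145,0.0175,0],0.0],
  [[0,0,0],[0.0289,0.0349,0],0.0],
  [[0,0,0],[0.0289,0.0349,0],0.0],
  [[0,0,0],[0.0289,0.0349,0],0.0],
  [[0,0,0],[0.0289,0.0349,0],0.0],
  [[0,0,0],[0.0289,0.0349,0],0.0],
  [[0,0,0],[0.0289,0.0349,0],0.0],
  [[0,0,0],[0.0289,0.0349,0],0.0],
  [[0,0,0],[0.0145,0.0175,0],0.0],
  [[0,0,0],[0,0,0.04],0.0],
  [[0,0,0],[0,0,0.04],0.0],
  [[0,0,0],[0,0,0.04],0.0],
  [[0,0,0],[0,0,0],0.0],
  [[0,0,0],[0,0,0],0.0],
])

```text
clock: 4.58
position: [0.5199, 0.3229, 0.0899]
tool_rot: [[-0.853, 0.521, 0.002], [0.521, 0.853, 0.001], [-0.001, 0.002, -1.0]]
ft_force: [-0.2, 0.2, -0.9]
grip_width: 0.018
gripper_force: 60.5
```

Run:
```python
from h import *
s=telemetry.observe();print(s['position'],s['tool_rot'].round(3).tolist(),s['joint_positions'].round(2),s['ft_force'])
im,_=snap('wrist','w2.png');sd,_=snap('side','s2.png')
cv2.imwrite('pics/c2.png',np.hstack([cv2.resize(im,(480,300)),cv2.resize(sd[200:400,190:390],(300,300))])[:,:,::-1])
```

```text
[0.51989925 0.32285129 0.08989956] [[-0.853, 0.521, 0.002], [0.521, 0.853, 0.001], [-0.001, 0.002, -1.0]] [ 0.36  0.67  1.41 -0.    1.06 -0.66] [-0.18848681  0.20993932 -0.94103665]
```

View pics/c2.png

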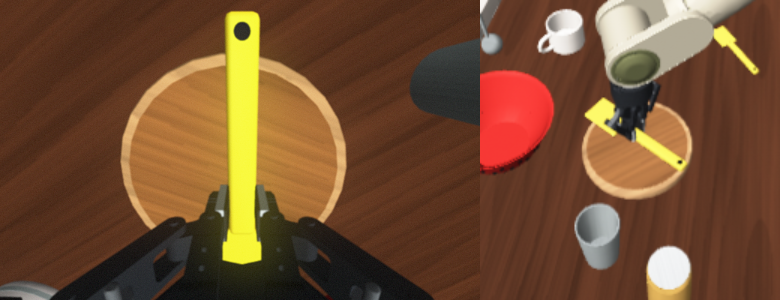

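The spatula hangs level over the centre of the board, so I'm lowering it.

>>> move_arm([
  [[0,0,0],[0,0,0.025],0.0],
  [[0,0,0],[0,0,0.01],0.0],
  [[0,0,0],[0,0,0.004],0.0],
  [[0,0,0],[0,0,0.001],0.0],
  [[0,0,0],[0,0,0],0.0],
  [[0,0,0],[0,0,0],0.0],
])

```text
clock: 5.42
position: [0.5192, 0.323, 0.0501]
tool_rot: [[-0.854, 0.521, 0.001], [0.521, 0.854, 0.0], [-0.001, 0.001, -1.0]]
ft_force: [-3.6, -3.1, 5.8]
grip_width: 0.0179
gripper_force: 61.4
```

>>> move_arm([
  [[0,0,0],[0,0,0],0.03],
  [[0,0,0],[0,0,0],0.05],
  [[0,0,0],[0,0,0],0.06],
  [[0,0,0],[0,0,-0.02],0.06],
  [[0,0,0],[0,0,-0.06],0.06],
  [[0,0,0],[0,0,-0.06],0.06],
  [[0,0,0],[0,0,-0.06],0.06],
  [[0,0,0],[0,0,0],0.06],
  [[0,0,0],[0,0,0],0.06],
])

```text
clock: 6.55
position: [0.5187, 0.3228, 0.2475]
tool_rot: [[-0.854, 0.521, -0.001], [0.521, 0.854, -0.0], [0.001, -0.001, -1.0]]
ft_force: [0.4, -0.2, -1.3]
grip_width: 0.0599
gripper_force: 0.0
```

Run:
```python
from h import *
im,c=load('scene0.png'); print(plane(c,[(250,113),(255,147)],.2)[0],plane(c,[(255,147)],.0),'kettle',plane(c,[(277,72)],.2))
im,cc=snap('wrist'); sc,c=snap('scene'); sd,c2=snap('side')
for im,k in((sc,c),(sd,c2)):
    m=cv2.inRange(cv2.cvtColor(im,cv2.COLOR_RGB2HSV),(25,150,120),(34,255,255)); n,l,s,ct=cv2.connectedComponentsWithStats(m)
    for i in range(1,n):
        if s[i,4]>60: print(s[i],plane(k,[ct[i]],.03)[0])
```

```text
[ 0.52475926 -0.55206378  0.2       ] [[ 0.5254023  -0.56070867  0.        ]] kettle [[ 0.29857792 -0.74479512  0.2       ]]
[315 140  62  38 599] [ 0.25913746 -0.26294303  0.03      ]
[342 207  13  11  74] [ 0.38927047 -0.01275551  0.03      ]
[336 286  69  15 562] [0.53920451 0.31185159 0.03      ]
[383 177  51   7 137] [ 0.15977038 -0.26139743  0.03      ]
[344 217  31  32  94] [0.34189447 0.04479713 0.03      ]
[262 273  66  49 277] [0.51248152 0.32832151 0.03      ]
```

>>> move_arm([
  [[0,0,0],[-0.012,-0.023,0],0.0854],
  [[0,0,0],[-0.0234,-0.0465,0],0.0854],
  [[0,0,0],[-0.0234,-0.0465,0],0.0854],
  [[0,0,0],[-0.0234,-0.0465,0],0.0854],
  [[0,0,0],[-0.0234,-0.0465,0],0.0854],
  [[0,0,0],[-0.0234,-0.0465,0],0.0854],
  [[0,0,0],[-0.0234,-0.0465,0],0.0854],
  [[0,0,0],[-0.0234,-0.0465,0],0.0854],
  [[0,0,0],[-0.0234,-0.0465,0],0.0854],
  [[0,0,0],[-0.0234,-0.0465,0],0.0854],
  [[0,0,0],[-0.0234,-0.0465,0],0.0854],
  [[0,0,0],[-0.0234,-0.0465,0],0.0854],
  [[0,0,0],[-0.012,-0.023,0],0.0854],
  [[0,0,0],[0,0,0],0.0854],
  [[0,0,0],[0,0,0],0.0854],
])

```text
clock: 8.57
position: [0.4689, -0.2988, 0.2478]
tool_rot: [[-0.854, 0.52, -0.001], [0.52, 0.854, 0.001], [0.001, 0.001, -1.0]]
ft_force: [-0.5, 0.1, -0.3]
grip_width: 0.0851
gripper_force: 0.0
```

Run:
```python
from h import *
s=telemetry.observe();print(s['position'],s['joint_positions'].round(2)); snap('wrist','w3.png')
```

```text
[ 0.46889619 -0.29875538  0.24775762] [-0.78  0.39  1.41  0.    1.34 -1.8 ]
```

View pics/w3.png

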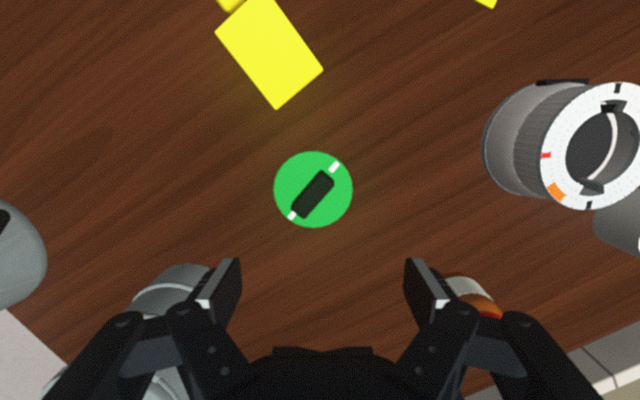

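The lid's flange is centred near (313,190), with white pointers at (335,167) and (292,216) and the black bar between them. The grinder's slot ticks are at (617,88) and (589,206).

Run:
```python
from h import *
im,c=load('w3.png');h=cv2.cvtColor(im,cv2.COLOR_RGB2HSV)
def E(h,x0,x1,y0,y1):
    m=cv2.inRange(h,(45,100,50),(85,255,255)); m[:,:x0]=0;m[:,x1:]=0;m[:y0]=0;m[y1:]=0
    return m
m=E(h,260,370,140,240); cs=max(cv2.findContours(m,0,1)[0],key=cv2.contourArea); e=cv2.fitEllipse(cv2.convexHull(cs)); print(e)
hull=np.zeros_like(m); cv2.fillConvexPoly(hull,cv2.convexHull(cs),255)
P=plane(c,cv2.convexHull(cs).reshape(-1,2),.036); (cx,cy),r=cv2.minEnclosingCircle((P[:,:2]*1000).astype(np.float32)); print('circle',cx,cy,r)
print('centre',plane(c,[e[0]],.036))
w=cv2.inRange(h,(0,0,170),(180,90,255))&cv2.dilate(hull,np.ones((5,5))); k,l,s,ct=cv2.connectedComponentsWithStats(w)
Q=[ct[i] for i in range(1,k) if s[i,4]>8]; X=plane(c,Q,.036); print(Q,X, X.mean(0),np.arctan2(*(X[0]-X[1])[1::-1]))
b=cv2.inRange(h,(0,0,0),(180,255,60))&hull; k,l,s,ct=cv2.connectedComponentsWithStats(b);i=1+s[1:,4].argmax()
pp=np.argwhere(l==i)[:,::-1].astype(float); Y=plane(c,pp,.062)[:,:2]; y0=Y.mean(0);v=np.linalg.svd(Y-y0,full_matrices=False)[2]; q=(Y-y0)@v.T
print('bar',ct[i],y0,np.arctan2(v[0,1],v[0,0]),np.ptp(q,0))
# height: same pointer in w1
im1,c1=load('w1.png');h1=cv2.cvtColor(im1,cv2.COLOR_RGB2HSV); m1=E(h1,0,120,190,310)
e1=cv2.fitEllipse(cv2.convexHull(max(cv2.findContours(m1,0,1)[0],key=cv2.contourArea)));print(e1[0])
w=cv2.inRange(h1,(0,0,150),(180,90,255)); w[:,110:]=0;w[:200]=0;w[260:]=0;k,l,s,ct=cv2.connectedComponentsWithStats(w)
for i in range(1,k):
    if s[i,4]>8: print('w1 white',s[i],ct[i],[tri(c1,ct[i],c,q) for q in Q])
T=plane(c,[(617,88),(589,206)],.1);print('ticks',T,T.mean(0),np.arctan2(*(T[1]-T[0])[1::-1]))
```

```text
((312.555908203125, 188.86236572265625), (77.34664154052734, 79.79548645019531), 100.73707580566406)
circle 469.70562744140625 -312.316162109375 48.236717224121094
centre [[ 0.46784764 -0.31119838  0.036     ]]
[array([333.70666667, 166.57333333]), array([291.18867925, 215.13207547])] [[ 0.45790908 -0.27576586  0.036     ]
 [ 0.48249829 -0.35154187  0.036     ]] [ 0.47020369 -0.31365386  0.036     ] 1.8845746598792081
bar [312.23542857 193.81942857] [ 0.46726339 -0.31036677] -1.2368119415569576 [0.05507378 0.0213955 ]
(54.618934631347656, 247.81407165527344)
w1 white [ 73 213  16  12 110] [ 81.00909091 218.3       ] [(array([ 0.45944608, -0.27623143,  0.01494396]), np.float64(0.004424508794825595)), (array([ 0.47275019, -0.3552287 , -0.03975726]), np.float64(0.06368636447046226))]
w1 white [ 60 220  11  12  87] [ 64.93103448 225.73563218] [(array([ 0.45780835, -0.27573069,  0.03544818]), np.float64(0.0004085966788399549)), (array([ 0.47005319, -0.3512377 , -0.01445917]), np.float64(0.05473881831358254))]
ticks [[ 0.51725735 -0.01858257  0.1       ]
 [ 0.614881   -0.07189698  0.1       ]] [ 0.56606918 -0.04523977  0.1       ] -0.4998609078298797
```

>>> move_arm([
  [[0,0,0.1775],[0,0,0],0.06],
  [[0,0,0.1775],[0,0,0],0.06],
  [[0,0,0.1775],[0,0,0],0.06],
  [[0,0,0.1775],[0,0,0],0.06],
  [[0,0,0],[-0.0133,-0.0034,0],0.06],
  [[0,0,0],[0,0,0.05],0.06],
  [[0,0,0],[0,0,0.05],0.06],
  [[0,0,0],[0,0,0],0.06],
  [[0,0,0],[0,0,0],0.06],
])

```text
clock: 9.75
position: [0.4705, -0.3141, 0.1504]
tool_rot: [[-0.31, 0.951, 0.002], [0.951, 0.31, -0.002], [-0.003, 0.001, -1.0]]
ft_force: [-1.0, 0.5, 0.4]
grip_width: 0.0601
gripper_force: 0.0
```

Run:
```python
from h import *
s=telemetry.observe();print(s['position'],s['tool_rot'].round(3).tolist()); snap('wrist','w4.png')
```

```text
[ 0.4705066  -0.314105    0.15035852] [[-0.31, 0.951, 0.002], [0.951, 0.31, -0.002], [-0.003, 0.001, -1.0]]
```

View pics/w4.png

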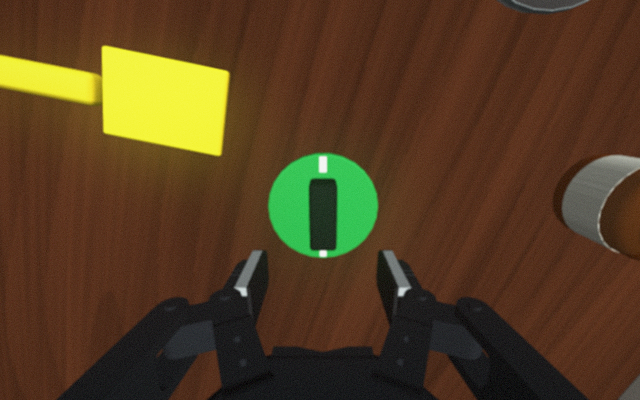

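The lid is centred at (323,205), with its bar vertical and midway between the fingers. I'll check the centre once more.

Run:
```python
from h import *
im,c=load('w4.png');h=cv2.cvtColor(im,cv2.COLOR_RGB2HSV)
m=cv2.inRange(h,(45,100,50),(85,255,255)); cs=cv2.convexHull(max(cv2.findContours(m,0,1)[0],key=cv2.contourArea)).reshape(-1,2)
for z in(.032,.036):
    P=plane(c,cs,z); print(np.array(cv2.minEnclosingCircle((P[:,:2]*1000).astype(np.float32))[0]))
print(plane(c,[(323,164),(323,253.5)],.036))
```

```text
[ 470.3421936  -313.29391479]
[ 469.91531372 -312.00341797]
[[ 0.45845804 -0.27549504  0.036     ]
 [ 0.4838535  -0.35346699  0.036     ]]
```

>>> move_arm([
  [[0,0,0],[0.0015,0,0.03],0.06],
  [[0,0,0],[0,0,0.03],0.05],
  [[0,0,0],[0,0,0.024],0.045],
  [[0,0,0],[0,0,0],0.03],
  [[0,0,0],[0,0,0],0.0],
  [[0,0,0],[0,0,0],0.0],
  [[0,0,0],[0,0,0],0.0],
  [[0,0,0],[0,0,0],0.0],
])

```text
clock: 10.8
position: [0.4701, -0.3126, 0.0661]
tool_rot: [[-0.308, 0.951, 0.002], [0.951, 0.308, -0.002], [-0.003, 0.002, -1.0]]
ft_force: [1.0, 0.4, 7.3]
grip_width: 0.0208
gripper_force: 61.0
```

>>> move_arm([
  [[0,0,0],[0,0,-0.03],0.0],
  [[0,0,0],[0,0,-0.055],0.0],
  [[0,0,0],[0,0,-0.055],0.0],
  [[0,0,0],[0,0,-0.044],0.0],
  [[0,0,0],[0.0282,0.0217,0],0.0],
  [[0,0,0],[0.0282,0.0217,0],0.0],
  [[0,0,0],[0.0282,0.0217,0],0.0],
  [[0,0,0],[0.0282,0.0217,0],0.0],
  [[0,0,0],[0.0282,0.0217,0],0.0],
  [[0,0,0],[0.0282,0.0217,0],0.0],
  [[0,0,0],[0.0282,0.0217,0],0.0],
  [[0,0,0],[0.0282,0.0217,0],0.0],
  [[0,0,-0.151],[0,0,0],0.0],
  [[0,0,-0.151],[0,0,0],0.0],
  [[0,0,-0.151],[0,0,0],0.0],
  [[0,0,-0.151],[0,0,0],0.0],
  [[0,0,-0.151],[0,0,0],0.0],
  [[0,0,0],[0,0,0],0.0],
  [[0,0,0],[0,0,0],0.0],
])

```text
clock: 13.18
position: [0.5649, -0.0438, 0.2485]
tool_rot: [[-0.875, 0.484, 0.0], [0.484, 0.875, -0.0], [-0.0, 0.0, -1.0]]
ft_force: [-0.8, 0.0, -1.9]
grip_width: 0.0209
gripper_force: 59.8
```

Run:
```python
from h import *
s=telemetry.observe();print(s['position'],s['tool_rot'].round(4).tolist(),s['joint_positions'].round(2),s['ft_force']); a,_=snap('wrist','w5.png'); b,_=snap('side','s5.png')
cv2.imwrite('pics/c5.png',np.hstack([cv2.resize(a,(480,300)),cv2.resize(b[100:250,220:370],(300,300))])[:,:,::-1])
```

```text
[ 0.5649127  -0.04377538  0.24849363] [[-0.8749, 0.4844, 0.0001], [0.4844, 0.8749, -0.0], [-0.0001, 0.0, -1.0]] [-0.28  0.41  1.38  0.    1.35 -1.35] [-0.76116831  0.02755065 -1.92669991]
```

View pics/c5.png

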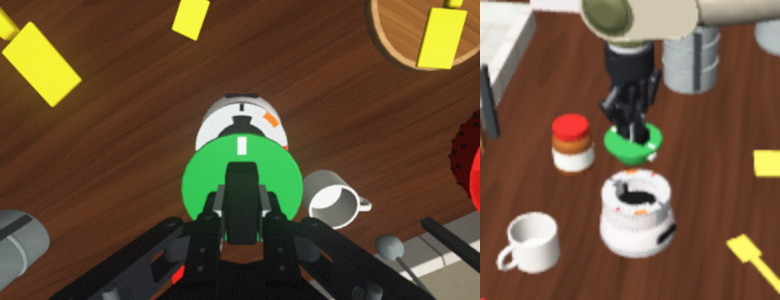

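The lid is held level above the grinder, and its pointer (242,145 in the crop) lines up with the tick (242,107). Next I'll measure the in-hand offset.

Run:
```python
from h import *
im,c=load('w5.png');h=cv2.cvtColor(im,cv2.COLOR_RGB2HSV)
m=cv2.inRange(h,(45,100,50),(85,255,255)); k,l,s,ct=cv2.connectedComponentsWithStats(m);i=l[255,260]; 
cs=max(cv2.findContours((l==i).astype(np.uint8),0,1)[0],key=len).reshape(-1,2).astype(float)
cs=cs[cs[:,1]<245]
for z in(.2144,.2184):
    P=plane(c,cs,z)[:,:2]
    # outer points only, known radius
    C=np.array([.565,-.044]); 
    for _ in range(6):
        r=np.linalg.norm(P-C,axis=1); k=abs(r-.048)<.006
        A=np.c_[2*P[k],np.ones(k.sum())]; x=np.linalg.lstsq(A,(P[k]**2).sum(1),rcond=None)[0]; C=x[:2]
    print(z,'lid centre',C,'r',np.sqrt(x[2]+C@C),k.sum())
w=cv2.inRange(h,(0,0,170),(180,90,255)); w[:170]=0;w[215:]=0;w[:,:305]=0;w[:,345:]=0;_,_,s,ct=cv2.connectedComponentsWithStats(w)
for i in range(1,len(s)):
    if s[i,4]>20: X=plane(c,[ct[i]],.2184)[0]; print('ptr',s[i],X,np.arctan2(*(X[:2]-C)[::-1])-np.pi)
b=cv2.inRange(h,(0,0,0),(180,255,70)); b[:130]=0;b[152:]=0;b[:,:312]=0;b[:,335:]=0;_,_,s,ct=cv2.connectedComponentsWithStats(b)
for i in range(1,len(s)): 
    if s[i,4]>5: print('tick',s[i],plane(c,[ct[i]],.1)[0])
# side view orange/red marks
sd,c2=load('s5.png');h2=cv2.cvtColor(sd,cv2.COLOR_RGB2HSV)
for lo,hi in(((8,120,150),(20,255,255)),((0,120,100),(6,255,255))):
    m=cv2.inRange(h2,lo,hi); m[:184]=0;m[212:]=0;m[:,:278]=0;m[:,320:]=0;_,_,s,ct=cv2.connectedComponentsWithStats(m)
    for i in range(1,len(s)): print('side',lo[0],s[i],plane(c2,[ct[i]],.1)[0])
```

```text
0.2144 lid centre [ 0.56566544 -0.04344377] r 0.04788248761642195 208
0.2184 lid centre [ 0.56379323 -0.04240736] r 0.04661094002329122 208
ptr [316 182  13  25 312] [ 0.53101908 -0.02453143  0.2184    ] -0.4993259716435552
tick [321 140   3   7  21] [ 0.51748414 -0.01721067  0.1       ]
side 8 [293 184   6   3  10] [ 0.58466759 -0.09883941  0.1       ]
side 8 [297 205   6   2   8] [0.55172582 0.0099161  0.1       ]
side 0 [306 186   2   1   2] [ 0.5440625  -0.09630171  0.1       ]
side 0 [289 204   1   1   1] [0.58957974 0.00616383 0.1       ]
```

>>> move_arm([
  [[0,0,0],[-0.0012,-0.0005,0.03],0.0],
  [[0,0,0],[0,0,0.04],0.0],
  [[0,0,0],[0,0,0.01],0.0],
  [[0,0,0],[0,0,0.005],0.0],
  [[0,0,0],[0,0,0.004],0.0],
  [[0,0,0],[0,0,0.002],0.0],
  [[0,0,0],[0,0,0],0.0],
])

```text
clock: 14.15
position: [0.5659, -0.0448, 0.1577]
tool_rot: [[-0.876, 0.482, 0.001], [0.482, 0.876, -0.0], [-0.001, 0.0, -1.0]]
ft_force: [-0.2, -0.1, -2.1]
grip_width: 0.0209
gripper_force: 59.8
```

>>> move_arm([
  [[0,0,0],[0,0,0.004],0.0],
  [[0,0,0],[0,0,0.003],0.0],
  [[0,0,0],[0,0,0.002],0.0],
  [[0,0,0],[0,0,0.002],0.0],
  [[0,0,0],[0,0,0],0.0],
])

```text
clock: 14.78
position: [0.5657, -0.0448, 0.1462]
tool_rot: [[-0.876, 0.482, -0.0], [0.482, 0.876, 0.0], [0.0, -0.0, -1.0]]
ft_force: [-0.3, -0.2, -0.8]
grip_width: 0.0209
gripper_force: 59.8
```

>>> move_arm([
  [[0,0,0],[0,0,0.003],0.0],
  [[0,0,0],[0,0,0.003],0.0],
  [[0,0,0],[0,0,0.0015],0.0],
  [[0,0,0],[0,0,0.0005],0.0],
  [[0,0,0],[0,0,0],0.0],
  [[0,0,0],[0,0,0],0.0],
])

```text
clock: 15.52
position: [0.5658, -0.0448, 0.1384]
tool_rot: [[-0.876, 0.482, 0.0], [0.482, 0.876, -0.0], [-0.0, 0.0, -1.0]]
ft_force: [-0.6, -1.0, -1.8]
grip_width: 0.0204
gripper_force: 59.8
```

>>> move_arm([
  [[0,0,0],[0,0,0.0007],0.0],
  [[0,0,0],[0,0,0.0005],0.0],
  [[0,0,0],[0,0,0],0.0],
  [[0,0,0],[0,0,0],0.0],
])

```text
clock: 16.02
position: [0.5659, -0.0447, 0.1381]
tool_rot: [[-0.876, 0.482, 0.001], [0.482, 0.876, -0.0], [-0.001, -0.0, -1.0]]
ft_force: [-2.9, 1.4, 7.3]
grip_width: 0.0208
gripper_force: 60.9
```

>>> move_arm([
  [[0,0,0],[0,0,-0.0005],0.0],
  [[0,0,0.07],[0,0,0],0.0],
  [[0,0,0.09],[0,0,0],0.0],
  [[0,0,0.09],[0,0,0],0.0],
  [[0,0,0.1],[0,0,0],0.0],
  [[0,0,0.1],[0,0,0],0.0],
  [[0,0,0.1],[0,0,0],0.0],
  [[0,0,0.1],[0,0,0],0.0],
  [[0,0,0.1],[0,0,0],0.0],
  [[0,0,0],[0,0,0],0.0],
  [[0,0,0],[0,0,0],0.0],
])

```text
clock: 17.4
position: [0.5662, -0.0451, 0.1381]
tool_rot: [[-0.315, 0.949, 0.001], [0.949, 0.315, -0.001], [-0.001, 0.001, -1.0]]
ft_force: [0.2, -3.1, 5.3]
grip_width: 0.0207
gripper_force: 60.7
```

Run:
```python
from h import *
s=telemetry.observe();R=s['tool_rot'];print(s['position'],np.arctan2(R[1,0],R[0,0])-np.pi,s['ft_force'],s['torque'],s['gripper_force']); a,_=snap('wrist','w6.png'); b,_=snap('side','s6.png')
cv2.imwrite('pics/c6.png',np.hstack([cv2.resize(a[60:310,160:480],(400,312)),cv2.resize(b[140:348,190:390],(300,312))])[:,:,::-1])
```

```text
[ 0.56619774 -0.04508871  0.138121  ] -1.2506567653964904 [ 0.16317279 -3.08646101  5.2883993 ] [-0.47217418  0.18505724  0.05584153] 60.746580362319946
```

View pics/c6.png

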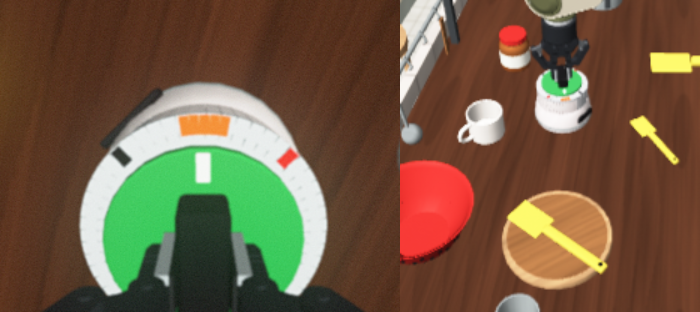

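The white pointer (203,167) stands in the middle of the orange band (204,125), the lid is flush on the collar, and the spatula lies flat on the board. I'm handing in.

```bash
python3 -c "
from h import *
print(ticket.job_done())"
```

```text
the job is handed in; nothing more can be done
None
```

I handed the job in with the spatula flat on the board and the lid seated, turned about 0.75 rad to the middle of the orange bands and still gripped; the hand-in returned no verdict.

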